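# Fit the green filter to the castle's spotlight

### The job

Get the black spotlight ready to light the cardboard castle green: lift the grey dust cap off it and leave it lying flat in the red tray. Lay the green filter level on the lamp's rim with its lugs resting between the yellow-marked gaps, then turn it clockwise (seen from above) under light pressure until it drops in, and on until it stops, and only then push the red switch lever fully over. Handle it gently and leave everything else where it is.

Things in the scene. Friction and masses are not known exactly. Their poses are not given: they have to be found in the camera images.
- lamp: the spotlight, fixed: black base 240 x 150 x 50 mm (x from -165 to +75 mm of the origin) with a round bayonet seat 130 mm across, its flat rim 95 mm above the table. Origin on the table under the seat's axis, z up. A grey switch box (50 x 70 x 25 mm) stands on the base, centred 125 mm from the seat's axis on the lamp's -x side
- seat_centre (a point): centre of the seat, on its axis, at the rim's top (95 mm above the table); axes as the lamp's. The bore is 77 mm across. Under the rim's 6 mm thick lip runs a channel 9 mm high, its floor 80 mm above the table; a lug dropped through a gap cannot go anticlockwise but turns 30 degrees clockwise under the lip, up to a solid stop
- seat_gap (a point): middle of one of the lip's three gaps, the one on the lamp's +x side, 47 mm from the axis, at the rim's top; the others lie 120 degrees either way. Each is 22 mm wide, open to the bore, reaches out to radius 55 mm and is marked by a yellow bar on the rim
- seat_stop (a point): where one lug's middle is when the filter is turned fully home: 47 mm from the axis, 30 degrees clockwise of that gap, at the height of the channel floor (80 mm above the table)
- switch (a joint): red ball lever on the switch box, a toggle: 0 = off (ball towards the lamp's -y), 1.0 rad = fully over, on (ball towards the lamp's +y); it may start up to 0.15 rad from off; light friction (under 2 N at the ball), stays where it is left
- switch_tip (a point): centre of the lever's red ball (26 mm across), 80 mm from the hinge; the hinge lies along the lamp's x at 72 mm above the table, 125 mm from the seat's axis on the -x side; the ball's top passes 165 mm above the table
- dust_cap: grey dust cap on the lamp: disc 116 mm across, 8 mm thick, with a plug 68 mm across and 8 mm deep under it and a black round knob on top, 30 mm across and 38 mm tall. Origin at the centre of the plug's underside, z up: plug 0 to 8 mm, disc 8 to 16 mm, knob 16 to 54 mm. About 0.15 kg; it lies loose, its disc on the rim
- tray: open red tray, fixed: 170 x 170 x 40 mm outside, walls and floor 5 mm; origin under its centre on the table
- green_filter: green filter holder, loose on the cork board: round body 74 mm across (lowest 3 mm: 68 mm), 28 mm tall, three lugs, and on top a black grip bar along its x, 64 mm long, 14 mm thick, 28 to 64 mm above the origin. Origin at the centre of the underside, z up. About 0.25 kg. Origin 10 mm below seat_centre with the lugs on the rim, 25 mm below when dropped in
- green_filter_lug_a (a point): underside middle of the green filter's lug at 0 degrees about z from its +x, 47 mm from its axis and 10 mm above its origin; the lug is 14 mm wide, 6 mm thick and reaches out to radius 52 mm
- green_filter_lug_b (a point): underside middle of the green filter's lug at 120 degrees about z from its +x, 47 mm from its axis and 10 mm above its origin; the lug is 14 mm wide, 6 mm thick and reaches out to radius 52 mm
- green_filter_lug_c (a point): underside middle of the green filter's lug at 240 degrees about z from its +x, 47 mm from its axis and 10 mm above its origin; the lug is 14 mm wide, 6 mm thick and reaches out to radius 52 mm
- filter_board: cork board 270 x 140 x 6 mm, fixed, on which both filters lie 140 mm apart; origin under its centre, x along its length
- blue_filter: bystander: the same kind of holder as the green filter but blue, lying next to it; leave it
- water_bottle: bystander: clear bottle with blue label, 66 mm across, 210 mm tall, standing; origin under its centre
- glue_stick: bystander: white and red glue stick, 34 mm across, 110 mm tall, standing; origin under its centre
- paint_pot: bystander: yellow pot with white cap, 66 mm across, 75 mm tall, standing; origin under its centre
- scissors: bystander: red-handled scissors lying flat, about 135 mm long, 8 mm thick; origin near their pivot
- pencil: bystander: yellow pencil, 170 x 8 x 8 mm, lying along its own x; origin under its middle
- card_tube: bystander: upright cardboard tube, 46 mm across, 100 mm tall; origin under its centre

How it is judged (in metres and radians):
On the way, in this order (a step that is already met when the one before it is completed fails the run):
1. the dust cap lies flat in the red tray, released (horizontal distance between dust_cap and tray below 0.04 m and z of dust_cap in the frame of tray below 0.02 m and angle between dust_cap's own z axis and vertical below 0.15 rad and contact force between dust_cap and the fingers below 0.05 N), for 0.2 s.
2. the green filter rests level on the rim, centred, its lugs on the lip between the gaps (horizontal distance between green_filter and seat_centre below 0.004 m and angle between green_filter's own z axis and vertical below 0.06 rad and z of green_filter in the frame of seat_centre between -0.013 and -0.007 m and contact force between green_filter and lamp above 0.3 N), for 0.2 s.
3. the green filter has dropped through the gaps onto the seat's floor (horizontal distance between green_filter and seat_centre below 0.004 m and angle between green_filter's own z axis and vertical below 0.06 rad and z of green_filter in the frame of seat_centre below -0.021 m), for 0.05 s.
4. the green filter is turned clockwise to its stop (all of step 3 and horizontal distance between any of green_filter_lug_a, green_filter_lug_b, green_filter_lug_c and seat_stop below 0.006 m), for 0.1 s.
5. the switch lever is pushed fully over (value of joint switch above 0.85 rad), for 0.1 s.
At the end, for the whole second after the job is handed in: Cap flat in the tray (0.15 rad, within 40 mm of its centre); green filter at least 21 mm below the rim top, within 4 mm of the axis, level (0.06 rad), a lug within 6 mm of seat_stop; switch past 0.85 rad; cap and filter released, at rest (all of step 1 and all of step 4 and value of joint switch above 0.85 rad and linear speed of each of green_filter, dust_cap below 0.02 m/s and contact force between green_filter and the fingers below 0.05 N); the robot touches nothing.
It fails at once if the filter is forced against the lamp with more than 50 N (contact force between green_filter and lamp above 50 N).
It fails at once if the blue filter or another bystander is shifted by more than 30 mm (distance of any of blue_filter, water_bottle, glue_stick, paint_pot, scissors, pencil, card_tube from where it was at the start of the episode above 0.03 m).
It also fails if it takes over 72 s, if anything falls off the work surface, if the arm or the gripper's body presses on something with over 40 N, if the wrist force passes 120 N, or if a joint passes its speed limit or range.

### The arm

A 7-joint arm with a two-finger parallel gripper is mounted at the origin on the work surface. World frame = base frame: x ahead of the robot, y to its left, z up, the work surface at z = 0. Lengths are in m, angles in degrees, forces in N, time in s.
With the tool pointing down it reaches from about 0.4 to 0.925 m from the base axis. Payload 5.6 kg.
Tool frame: the origin (TCP) lies on the mounting face of the last link; the fingertips stand 173 mm ahead of it and the grasp point (between the pads) lies 155 mm ahead of it (manip.grip_point_offset is the distance from the TCP to the grasp point, in m); z points along the fingers, y is the line along which they close (so a half turn about z gives the same grasp; the last joint's range is limited). The gripper opens to 85 mm and grips with 20 to 120 N. Pads are 22 mm wide; open, the fingers measure 114 mm over their backs; the gripper's body (76 mm by 85 mm) begins 54 mm behind the grasp point. The pads swing forward as they close: fully open they stand 13 mm farther back than shut.
Start: joints at [61.077, 26.786, -0.665, 91.828, 0.344, 61.387, -3.226], TCP at [0.29, -0.582, 0.405] pointing down, gripper open.
Joint ranges: [-144.91, 144.91], [-17.63, 115.5], [-89.93, 88.59], [15.96, 139.68], [-74.01, 254.01], [8.47, 105.57], [-167.45, 167.45]. Speed limits (degrees/s): [147.25, 147.25, 180, 180, 180, 180, 180].

### API

Orientations are given as a 3x3 rotation matrix whose columns are the frame's x, y, z axes.
In Python, from station import manip gives the robot as it stands.
- The arm moves only by the shell command python3 -m jog 'ROWS' [FORCE]. ROWS is JSON, a list of rows, each an object of numbers: "grip": the finger opening in mm, from 0 to 85.4; "dx", "dy", "dz": the shift along the tool's x, y, z scaled (see below); "rx", "ry", "rz": the turn, a rotation vector about the tool's x, y, z scaled (see below). A call has 1 to 10 rows; each row is the pose to reach, as a shift and turn from the pose commanded when the call began, along the tool's axes at that moment, turning the shorter way round; what a row does not reach only later rows make up. The controller multiplies each number of a shift by 150 mm and each number of a turn by 2 pi rad. A row lasts 1/10 s, in which the tool goes at most 50 mm and 8.59 degrees, less where a joint would pass 70% of its speed; a pose out of reach is approached as far as the arm can. A call with a number of a shift or a turn outside -1 to 1 is refused whole. A call with a gripper value outside its range is refused whole. The fingers move at their own pace and stop on an object; FORCE is the grip in N (left out, the last holds). Time passes only in rows, so rows that repeat a pose let the fingers close. It gives the time, the measured TCP pose, the force, the opening and the grip force at its end, in the units of the state.
- manip.read_state(): the state, without advancing time (a new reading comes with each control period).
- manip.camera(name): name is "scene" or "top" or "wrist"; returns the picture (384x512x3 uint8, red, green, blue); there is no depth.
- manip.camera_model(name): a dict with "fx", "fy", "cx", "cy" (pixels), "rvec" (rotation vector, rad) and "tvec" (3), from world to camera coordinates, as OpenCV has them; the wrist camera has in their place "hand_eye" (4x4, takes a point from camera to tool coordinates, whose origin is the TCP and whose axes are the flange's). Camera axes: x right, y down, z forward; pixel columns grow to the right and rows downward; lengths in m; the calibration is good to about 2 mm. A picture is of the moment at which its call begins: read the wrist's pose just before it. camera_model takes no time and is no camera call.
- manip.sign_off(): hands the job in; it is judged then, once.
The state is a dict: "clock": time; "joint_positions": joint angles; "joint_velocities": joint speeds; "effort": joint torques, N m; "eef_pos": TCP position; "eef_rot": TCP orientation; "ft_force": force on the tool from outside, world axes, zero at the start; "wrist_torque": the same for the moment, N m; "gripper_width": finger opening in m; "grasp_force": force on a finger pad.
Only numpy, scipy, OpenCV 4.12 (cv2) and the standard library are available. Lean on these libraries where they do the work, as an engineer would, in place of code of your own. Each camera call takes 0.05 s, during which the arm holds its last target. There are 200 camera calls.

## Working session

There is one attempt and no reset: what is moved stays moved. The work goes in short steps, Python scripts to look and compute and a shell command to move; the robot and the scene stay as the last step left them, time stands still between calls to the robot, and variables do not carry over. Pictures are saved under pics/ and viewed, at most 12 in all, crops included, and the job is handed in when it is done.

```bash
ls; mkdir -p pics
python3 - <<'E'
from station import manip
import cv2,numpy as np
s=manip.read_state();print(s['clock'],s['eef_pos'],np.round(s['eef_rot'],3),s['ft_force'])
for n in('scene','top'):
    im=manip.camera(n);np.save(n+'.npy',im)
    cv2.imwrite(f'pics/{n}0.png',cv2.resize(im[:,:,::-1],(800,600)));print(n,manip.camera_model(n))
print(manip.camera_model('wrist'),manip.grip_point_offset)
E
```

```text
pics
0.0 [ 0.28946965 -0.58169697  0.40374619] [[ 0.895  0.445 -0.001]
 [ 0.445 -0.895  0.002]
 [-0.    -0.002 -1.   ]] [-0.74128062  0.18525034  0.96553001]
scene {'fx': 491.7215143803779, 'fy': 491.7215143803779, 'cx': 260.9637628919993, 'cy': 194.89925246500303, 'rvec': array([ 0.99424385,  2.66173171, -0.74242514]), 'tvec': array([ 0.40944713, -0.23263618,  1.80342157])}
top {'fx': 433.06108263766015, 'fy': 433.06108263766015, 'cx': 255.95682811761677, 'cy': 188.68220300401686, 'rvec': array([ 2.17872799, -2.03561053,  0.21122028]), 'tvec': array([-0.01826569,  0.57836118,  1.19568568])}
{'fx': 297.2951827660995, 'fy': 297.2951827660995, 'cx': 252.02462541543107, 'cy': 192.68765152464226, 'hand_eye': array([[ 1.57788267e-03, -9.50583821e-01, -3.10464023e-01,
         7.92879402e-02],
       [ 9.99998496e-01,  1.27620622e-03,  1.17481990e-03,
         1.32974256e-03],
       [-7.20548672e-04, -3.10465410e-01,  9.50584405e-01,
         3.11643961e-02],
       [ 0.00000000e+00,  0.00000000e+00,  0.00000000e+00,
         1.00000000e+00]])} 0.1547
```

View pics/top0.png

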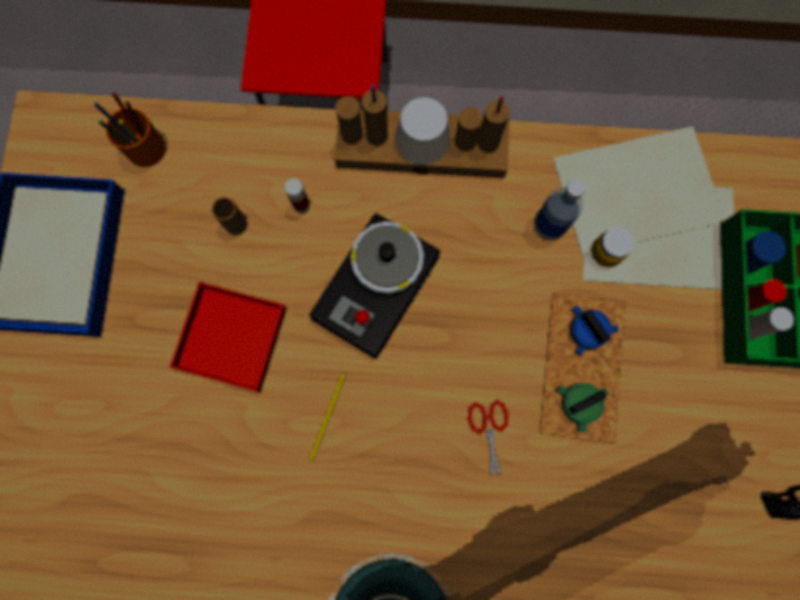

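View pics/scene0.png

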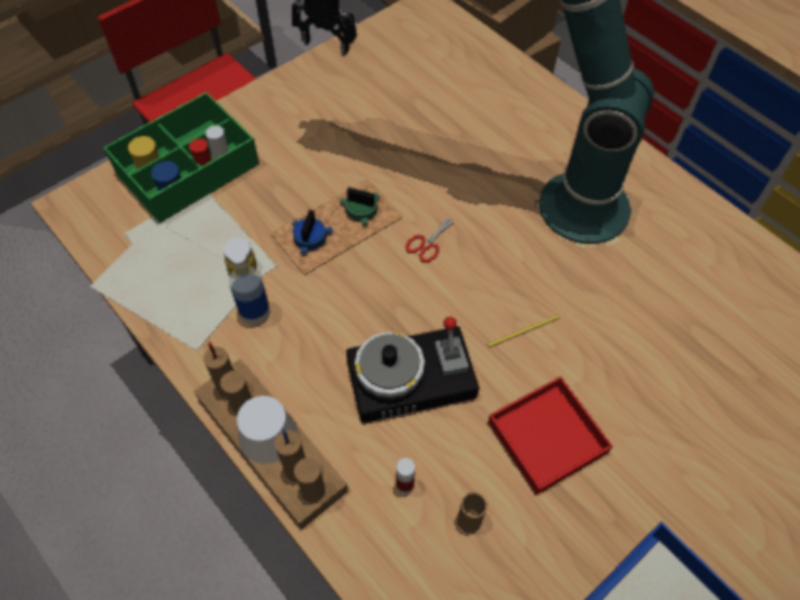

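The top view (800x600) shows the lamp seat at about (387,257), the switch ball at (362,317), the tray at (230,337) and the green filter at (585,405) with its bar tilted. The scene view agrees: cap on the lamp with knob at (389,355), green filter at (361,203).

```bash
cat > h.py <<'E'
import numpy as np,cv2
from station import manip
from scipy.spatial.transform import Rotation as R
def cam(n,s=None):
    m=manip.camera_model(n);K=np.array([[m['fx'],0,m['cx']],[0,m['fy'],m['cy']],[0,0,1]])
    if n=='wrist':
        T=np.eye(4);T[:3,:3]=s['eef_rot'];T[:3,3]=s['eef_pos'];T=T@m['hand_eye'];return K,T[:3,:3],T[:3,3]
    r=cv2.Rodrigues(m['rvec'])[0];return K,r.T,-r.T@m['tvec']
def cast(c,uv,z):
    K,r,o=c;uv=np.atleast_2d(uv).astype(float);d=(r@np.linalg.inv(K)@np.c_[uv,np.ones(len(uv))].T).T
    return o+d*((z-o[2])/d[:,2])[:,None]
def proj(c,p):
    K,r,o=c;q=K@(r.T@(np.atleast_2d(p)-o).T);return (q[:2]/q[2]).T
def blobs(mask,amin=20):
    cs,_=cv2.findContours(mask.astype(np.uint8),cv2.RETR_EXTERNAL,cv2.CHAIN_APPROX_NONE)
    return sorted([c[:,0] for c in cs if cv2.contourArea(c)>=amin],key=lambda c:-cv2.contourArea(c))
def snap(n,name=None):
    s=manip.read_state();im=manip.camera(n)
    if name: cv2.imwrite(f'pics/{name}.png',im[:,:,::-1])
    return im,cv2.cvtColor(im,cv2.COLOR_RGB2HSV),cam(n,s),s
def rect(c,b,z):
    p=cast(c,b,z)[:,:2];r=cv2.minAreaRect((p*1000).astype(np.float32));return np.round(r[0],1),np.round(r[1],1),round(r[2],1)
def go(p,yaw_x):
    "rel. shift of TCP in tool units to reach world TCP p with tool x at yaw_x deg, pointing down (or its half turn)"
    s=manip.read_state();Rt=s['eef_rot'];d=Rt.T@(np.array(p)-s['eef_pos'])
    for y in(yaw_x,yaw_x+180):
        a=np.radians(y);T=np.array([[np.cos(a),np.sin(a),0],[np.sin(a),-np.cos(a),0],[0,0,-1]])
        rv=R.from_matrix(Rt.T@T).as_rotvec();print('yaw',y,'shift',np.round(d/.15,3),'turn',np.round(rv/2/np.pi,4),'deg',np.round(np.degrees(rv),1))
    print('tcp',np.round(s['eef_pos'],4),'q7',np.round(s['joint_positions'],1),'F',np.round(s['ft_force'],1),'t',s['clock'])
E
python3 - <<'E'
from h import *
im=np.load('top.npy');v=cv2.cvtColor(im,cv2.COLOR_RGB2HSV);c=cam('top');H,S,V=[v[...,i].astype(int) for i in range(3)]
def roi(x0,y0,x1,y1):
    m=np.zeros(H.shape,bool);m[y0:y1,x0:x1]=1;return m
red=((H<8)|(H>172))&(S>150)&(V>70)
print('tray',rect(c,blobs(red&roi(100,170,195,260))[0],.04))
b=blobs(red&roi(215,190,250,215),5)[0];print('ball',cast(c,b.mean(0),.145))
cap=(S<70)&(V>70)&roi(215,130,280,195)
print('rim',rect(c,blobs(cap)[0],.1))
k=(V<45)&roi(235,148,260,172);print('knob',[rect(c,b,.13) for b in blobs(k,10)])
g=(H>40)&(H<90)&(S>80)&roi(350,240,395,280);print('green',rect(c,blobs(g)[0],.03))
bar=(V<40)&roi(355,243,395,270);print('bar',[rect(c,b,.07) for b in blobs(bar,10)])
yl=(H>20)&(H<35)&(S>120)&roi(215,130,280,195);print('yel',[cast(c,b.mean(0),.095).round(4) for b in blobs(yl,1)])
E
```

```text
tray (array([484.3, 337.9]), array([170.7, 168.6]), 78.7)
ball [[0.51819449 0.0829325  0.145     ]]
rim (array([639.2,  49.7]), array([131. , 129.3]), 60.7)
knob [(array([640.3,  50.1]), array([34.5, 27.7]), 4.0)]
green (array([ 397.5, -328.2]), array([82.2, 89.2]), 3.9)
bar [(array([ 404.6, -323.9]), array([13.3, 69.9]), 29.6)]
yel [array([[0.6393, 0.1117, 0.095 ]]), array([[0.5908, 0.0166, 0.095 ]]), array([[0.697, 0.021, 0.095]])]
```

Tray 170 mm, rim 130 mm and bar 14x70 mm all match the sizes given. Seat ≈ (0.640, 0.050), filter yaw ≈ -60°, gaps ≈ -29° (mod 120°). Now I move over the cap.

```bash
A='x'
python3 -m jog '[{"dx":0.99,"dy":-0.68},{"dx":0.99,"dy":-0.68},{"dx":0.99,"dy":-0.68},{"dx":0.99,"dy":-0.68}]' | tail -5
python3 -m jog '[{"dx":0.99,"dy":-0.68},{"dx":0.99,"dy":-0.68},{"dx":0.99,"dy":-0.68},{"dx":0.99,"dy":-0.68}]' >/dev/null
python3 -m jog '[{"dx":0.99,"dy":-0.68},{"dx":0.99,"dy":-0.68},{"dx":0.99,"dy":-0.68},{"dx":0.99,"dy":-0.68}]' >/dev/null
python3 -m jog '[{"dx":0.99,"dy":-0.68},{"dx":0.99,"dy":-0.68},{"dx":0.99,"dy":-0.68},{"dx":0.99,"dy":-0.68},{"dx":0.99,"dy":-0.68},{"dx":0.99,"dy":-0.68}]'
python3 - <<'E'
from h import *
go((.640,.050,.285),60)
im,v,c,s=snap('wrist','w1')
S,V=v[...,1].astype(int),v[...,2].astype(int)
print(proj(c,[[.64,.05,.141],[.64,.05,.095]]))
E
```

```text
yaw 60 shift [ 3.969 -2.728  0.796] turn [-0.0003 -0.0001 -0.0932] deg [ -0.1  -0.  -33.5]
yaw 240 shift [ 3.969 -2.728  0.796] turn [-1.000e-04  3.000e-04  4.068e-01] deg [-0.000e+00  1.000e-01  1.465e+02]
tcp [ 0.2894 -0.5817  0.4038] q7 [61.1 26.8 -0.7 91.9  0.3 61.4 -3.2] F [-0.6  1.4 -0.2] t 0.1
[[-1774.83882817 -2593.26029971]
 [ -921.07271972 -1460.81965622]]invalid input
invalid input
invalid input
invalid input
```

View pics/w1.png

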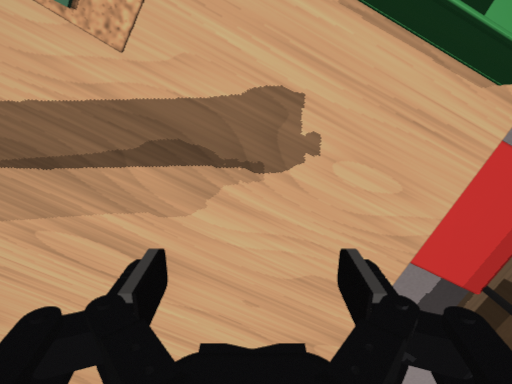

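The wrist view shows only table and open fingers because the arm hasn't moved. The rows were refused, probably because they need every key.

```bash
python3 -m jog '[{"grip":85,"dx":0.99,"dy":-0.68,"dz":0,"rx":0,"ry":0,"rz":0},{"grip":85,"dx":0.99,"dy":-0.68,"dz":0,"rx":0,"ry":0,"rz":0},{"grip":85,"dx":0.99,"dy":-0.68,"dz":0,"rx":0,"ry":0,"rz":0},{"grip":85,"dx":0.99,"dy":-0.68,"dz":0,"rx":0,"ry":0,"rz":0}]'
```

```text
clock: 0.55
eef_pos: [0.3791, -0.4207, 0.4045]
eef_rot: [[0.893, 0.449, 0.0], [0.449, -0.893, 0.002], [0.001, -0.001, -1.0]]
ft_force: [0.4, -0.1, -0.2]
gripper_width: 0.085
grasp_force: 0.0
```

```bash
python3 -m jog '[{"grip":85,"dx":0.99,"dy":-0.68,"dz":0,"rx":0,"ry":0,"rz":0},{"grip":85,"dx":0.99,"dy":-0.68,"dz":0,"rx":0,"ry":0,"rz":0},{"grip":85,"dx":0.99,"dy":-0.68,"dz":0,"rx":0,"ry":0,"rz":0},{"grip":85,"dx":0.99,"dy":-0.68,"dz":0,"rx":0,"ry":0,"rz":0}]' >/dev/null
python3 -m jog '[{"grip":85,"dx":0.99,"dy":-0.68,"dz":0,"rx":0,"ry":0,"rz":0},{"grip":85,"dx":0.99,"dy":-0.68,"dz":0,"rx":0,"ry":0,"rz":0},{"grip":85,"dx":0.99,"dy":-0.68,"dz":0,"rx":0,"ry":0,"rz":0},{"grip":85,"dx":0.99,"dy":-0.68,"dz":0,"rx":0,"ry":0,"rz":0}]' >/dev/null
python3 -m jog '[{"grip":85,"dx":0.99,"dy":-0.68,"dz":0,"rx":0,"ry":0,"rz":-0.093},{"grip":85,"dx":0.99,"dy":-0.68,"dz":0,"rx":0,"ry":0,"rz":-0.093},{"grip":85,"dx":0.99,"dy":-0.68,"dz":0,"rx":0,"ry":0,"rz":-0.093},{"grip":85,"dx":0.99,"dy":-0.68,"dz":0,"rx":0,"ry":0,"rz":-0.093},{"grip":85,"dx":0.99,"dy":-0.68,"dz":0,"rx":0,"ry":0,"rz":-0.093}]' >/dev/null
python3 - <<'E'
from h import *
go((.640,.050,.285),60)
im,v,c,s=snap('wrist','w2')
H,S,V=[v[...,i].astype(int) for i in range(3)]
print(proj(c,[[.64,.05,.141],[.64,.05,.095]]))
yl=(H>18)&(H<35)&(S>130)&(V>90)
for b in blobs(yl,15): print('yel',len(b),b.mean(0),rect(c,b,.095))
E
```

```text
yaw 60 shift [-0.025  0.012  0.794] turn [-0.0003 -0.0005  0.0014] deg [-0.1 -0.2  0.5]
yaw 240 shift [-0.025  0.012  0.794] turn [ 0.0008 -0.0005 -0.4986] deg [   0.3   -0.2 -179.5]
tcp [0.6403 0.0536 0.4041] q7 [  8.6  28.3 -22.6  91.8  11.6  62.2 -46.5] F [-0.1  0.2 -0.6] t 1.85
[[253.05326766 200.68680489]
 [252.95472189 184.96814473]]
yel 190 [ 44.53684211 207.54210526] (array([446.4, 132. ]), array([  6. , 100.1]), 74.0)
yel 78 [418.66666667 376.57692308] (array([ 700.7, -263. ]), array([25.7, 38.4]), 60.7)
yel 49 [221.16326531 131.55102041] (array([639.5, 109.2]), array([21.2,  6.9]), 2.7)
yel 49 [318.63265306 182.7755102 ] (array([696.7,  20.7]), array([21.3,  4.9]), 64.4)
yel 39 [227.28205128 235.64102564] (array([590.2,  15.5]), array([ 3.5, 20.9]), 30.0)
```

View pics/w2.png

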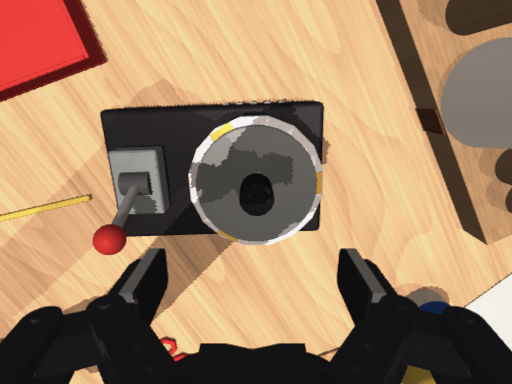

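The wrist view shows the cap with its knob at (257,193), yellow bars at (221,132), (319,183), (227,236), and the lever ball at (110,240). The seat is at about (0.642, 0.048) with lamp yaw about -27.4°. I grasp the knob.

```bash
python3 -m jog '[{"grip":85,"dx":-0.025,"dy":0.012,"dz":0.4,"rx":0,"ry":0,"rz":0},{"grip":85,"dx":-0.025,"dy":0.012,"dz":0.65,"rx":0,"ry":0,"rz":0},{"grip":85,"dx":-0.025,"dy":0.012,"dz":0.81,"rx":0,"ry":0,"rz":0},{"grip":85,"dx":-0.025,"dy":0.012,"dz":0.81,"rx":0,"ry":0,"rz":0},{"grip":20,"dx":-0.025,"dy":0.012,"dz":0.81,"rx":0,"ry":0,"rz":0},{"grip":20,"dx":-0.025,"dy":0.012,"dz":0.81,"rx":0,"ry":0,"rz":0},{"grip":20,"dx":-0.025,"dy":0.012,"dz":0.81,"rx":0,"ry":0,"rz":0},{"grip":20,"dx":-0.025,"dy":0.012,"dz":0.81,"rx":0,"ry":0,"rz":0},{"grip":20,"dx":-0.025,"dy":0.012,"dz":0.81,"rx":0,"ry":0,"rz":0},{"grip":20,"dx":-0.025,"dy":0.012,"dz":0.81,"rx":0,"ry":0,"rz":0}]' 40
python3 -m jog '[{"grip":20,"dx":0,"dy":0,"dz":-0.1,"rx":0,"ry":0,"rz":0},{"grip":20,"dx":0,"dy":0,"dz":-0.3,"rx":0,"ry":0,"rz":0},{"grip":20,"dx":0,"dy":0,"dz":-0.6,"rx":0,"ry":0,"rz":0},{"grip":20,"dx":0,"dy":0,"dz":-0.7,"rx":0,"ry":0,"rz":0},{"grip":20,"dx":0,"dy":0,"dz":-0.7,"rx":0,"ry":0,"rz":0}]'
python3 - <<'E'
from h import *
go((.484,.338,.204),60)
E
```

```text
clock: 2.9
eef_pos: [0.6398, 0.0439, 0.285]
eef_rot: [[0.501, 0.865, 0.003], [0.865, -0.501, -0.0], [0.001, 0.002, -1.0]]
ft_force: [-0.8, -0.2, 7.5]
gripper_width: 0.0289
grasp_force: 39.9
clock: 3.4
eef_pos: [0.6399, 0.0442, 0.3919]
eef_rot: [[0.501, 0.865, 0.006], [0.865, -0.501, 0.0], [0.003, 0.005, -1.0]]
ft_force: [0.7, -0.2, -1.9]
gripper_width: 0.0287
grasp_force: 39.9
yaw 60 shift [ 1.171 -1.887  1.246] turn [ 0.0009 -0.0005 -0.0002] deg [ 0.3 -0.2 -0.1]
yaw 240 shift [ 1.171 -1.887  1.246] turn [-0.0008 -0.0013  0.4998] deg [ -0.3  -0.5 179.9]
tcp [0.6399 0.0442 0.3919] q7 [  9.1  28.7 -22.2  92.8  12.1  60.5 -46.6] F [ 0.7 -0.2 -1.9] t 3.4
```

```bash
python3 -m jog '[{"grip":20,"dx":0.15,"dy":-0.24,"dz":0,"rx":0,"ry":0,"rz":0},{"grip":20,"dx":0.58,"dy":-0.94,"dz":0,"rx":0,"ry":0,"rz":0},{"grip":20,"dx":0.58,"dy":-0.94,"dz":0,"rx":0,"ry":0,"rz":0},{"grip":20,"dx":0.58,"dy":-0.94,"dz":0,"rx":0,"ry":0,"rz":0}]' >/dev/null
python3 -m jog '[{"grip":20,"dx":0.58,"dy":-0.94,"dz":0.5,"rx":0,"ry":0,"rz":0},{"grip":20,"dx":0.58,"dy":-0.94,"dz":0.5,"rx":0,"ry":0,"rz":0},{"grip":20,"dx":0.58,"dy":-0.94,"dz":0.5,"rx":0,"ry":0,"rz":0},{"grip":20,"dx":0.58,"dy":-0.94,"dz":0.5,"rx":0,"ry":0,"rz":0},{"grip":20,"dx":0.58,"dy":-0.94,"dz":0.5,"rx":0,"ry":0,"rz":0},{"grip":20,"dx":0.58,"dy":-0.94,"dz":0.5,"rx":0,"ry":0,"rz":0}]' >/dev/null
python3 - <<'E'
from h import *
go((.484,.338,.205),60)
E
```

```text
yaw 60 shift [0.024 0.008 0.709] turn [-0.0002  0.0005  0.0001] deg [-0.1  0.2  0. ]
yaw 240 shift [0.024 0.008 0.709] turn [-8.000e-04 -4.000e-04 -4.999e-01] deg [-3.000e-01 -1.000e-01 -1.799e+02]
tcp [0.4815 0.3357 0.3113] q7 [-18.6  30.  -25.5 103.9  16.3  50.  -81.7] F [ 0.2 -0.4 -1.4] t 4.4
```

```bash
python3 -m jog '[{"grip":20,"dx":0,"dy":0,"dz":0.3,"rx":0,"ry":0,"rz":0},{"grip":20,"dx":0,"dy":0,"dz":0.5,"rx":0,"ry":0,"rz":0},{"grip":20,"dx":0,"dy":0,"dz":0.62,"rx":0,"ry":0,"rz":0},{"grip":20,"dx":0,"dy":0,"dz":0.69,"rx":0,"ry":0,"rz":0},{"grip":20,"dx":0,"dy":0,"dz":0.69,"rx":0,"ry":0,"rz":0},{"grip":20,"dx":0,"dy":0,"dz":0.69,"rx":0,"ry":0,"rz":0}]'
```

```text
clock: 5.0
eef_pos: [0.4831, 0.3354, 0.2103]
eef_rot: [[0.502, 0.865, 0.001], [0.865, -0.502, 0.0], [0.001, 0.001, -1.0]]
ft_force: [-0.2, 1.4, -0.4]
gripper_width: 0.029
grasp_force: 40.0
```

```bash
python3 -m jog '[{"grip":20,"dx":0,"dy":0,"dz":0.035,"rx":0,"ry":0,"rz":0},{"grip":20,"dx":0,"dy":0,"dz":0.035,"rx":0,"ry":0,"rz":0},{"grip":20,"dx":0,"dy":0,"dz":0.035,"rx":0,"ry":0,"rz":0},{"grip":85,"dx":0,"dy":0,"dz":0.035,"rx":0,"ry":0,"rz":0},{"grip":85,"dx":0,"dy":0,"dz":0.035,"rx":0,"ry":0,"rz":0},{"grip":85,"dx":0,"dy":0,"dz":0.035,"rx":0,"ry":0,"rz":0},{"grip":85,"dx":0,"dy":0,"dz":0.035,"rx":0,"ry":0,"rz":0},{"grip":85,"dx":0,"dy":0,"dz":0.035,"rx":0,"ry":0,"rz":0},{"grip":85,"dx":0,"dy":0,"dz":0.035,"rx":0,"ry":0,"rz":0}]'
python3 -m jog '[{"grip":85,"dx":0,"dy":0,"dz":-0.2,"rx":0,"ry":0,"rz":0},{"grip":85,"dx":0,"dy":0,"dz":-0.95,"rx":0,"ry":0,"rz":0},{"grip":85,"dx":0,"dy":0,"dz":-0.95,"rx":0,"ry":0,"rz":0},{"grip":85,"dx":0,"dy":0,"dz":-0.95,"rx":0,"ry":0,"rz":0}]' >/dev/null
python3 -m jog '[{"grip":85,"dx":-0.58,"dy":0.94,"dz":-0.35,"rx":0,"ry":0,"rz":0},{"grip":85,"dx":-0.58,"dy":0.94,"dz":-0.35,"rx":0,"ry":0,"rz":0},{"grip":85,"dx":-0.58,"dy":0.94,"dz":-0.35,"rx":0,"ry":0,"rz":0},{"grip":85,"dx":-0.58,"dy":0.94,"dz":-0.35,"rx":0,"ry":0,"rz":0}]' >/dev/null
python3 -m jog '[{"grip":85,"dx":-0.58,"dy":0.94,"dz":0,"rx":0,"ry":0,"rz":0},{"grip":85,"dx":-0.58,"dy":0.94,"dz":0,"rx":0,"ry":0,"rz":0},{"grip":85,"dx":-0.58,"dy":0.94,"dz":0,"rx":0,"ry":0,"rz":0},{"grip":85,"dx":-0.58,"dy":0.94,"dz":0,"rx":0,"ry":0,"rz":0},{"grip":85,"dx":-0.58,"dy":0.94,"dz":0,"rx":0,"ry":0,"rz":0},{"grip":85,"dx":-0.58,"dy":0.94,"dz":0,"rx":0,"ry":0,"rz":0},{"grip":85,"dx":-0.58,"dy":0.94,"dz":0,"rx":0,"ry":0,"rz":0}]'
python3 - <<'E'
from h import *
im,v,c,s=snap('wrist','w3')
H,S,V=[v[...,i].astype(int) for i in range(3)]
m=np.zeros(H.shape,bool);m[90:262,165:345]=1
yl=(H>18)&(H<35)&(S>110)&(V>90)&m
P=[]
for b in blobs(yl,15): r=rect(c,b,.095);print('yel',b.mean(0),r);P.append(r[0])
white=(S<40)&(V>150)&m|yl
b=blobs(white,200)[0];e=cv2.fitEllipse(cast(c,b,.095)[:,:2].astype(np.float32)*1000);print('rim ellipse',e)
go((.403,-.325,.40),120)
t,_,ct,_=snap('top')
cv2.imwrite('pics/t3.png',cv2.resize(t[150:290,90:330,::-1],None,fx=2,fy=2)) 
cv2.imwrite('pics/w3b.png',np.vstack([im[80:270,100:350,::-1],cv2.resize(t[170:260,100:220,::-1],(250,188))]))
E
```

```text
clock: 5.9
eef_pos: [0.4824, 0.3357, 0.2044]
eef_rot: [[0.501, 0.865, 0.0], [0.865, -0.501, -0.0], [-0.0, 0.0, -1.0]]
ft_force: [-0.8, 0.4, -0.4]
gripper_width: 0.0853
grasp_force: 0.0
clock: 7.4
eef_pos: [0.6385, 0.0463, 0.3993]
eef_rot: [[0.498, 0.867, -0.001], [0.867, -0.498, 0.001], [0.001, -0.001, -1.0]]
ft_force: [-1.0, 0.9, -0.9]
gripper_width: 0.085
grasp_force: 0.0
yel [217.66666667 123.64705882] (array([639.3, 108.6]), array([21.4,  7.9]), 4.1)
yel [316.56363636 175.29090909] (array([695.7,  21.4]), array([21.5,  6.7]), 63.9)
yel [225.27659574 229.08510638] (array([591.5,  16.4]), array([ 7.8, 21.1]), 31.2)
rim ellipse ((641.4960327148438, 48.525753021240234), (118.72196197509766, 120.53089141845703), 46.5755615234375)
yaw 120 shift [-2.929 -0.13  -0.005] turn [-1.000e-04 -1.000e-04 -1.663e-01] deg [ -0.   -0.1 -59.9]
yaw 300 shift [-2.929 -0.13  -0.005] turn [-2.000e-04  1.000e-04  3.337e-01] deg [-1.000e-01  0.000e+00  1.201e+02]
tcp [0.6386 0.0463 0.3995] q7 [  9.2  28.3 -22.4  92.4  11.8  61.7 -46.4] F [-0.1  0.1 -1.5] t 7.45
```

View pics/w3b.png

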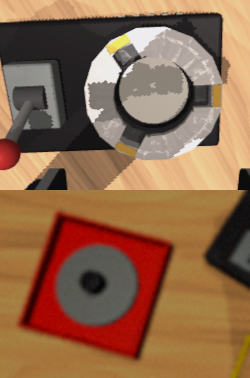

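The crops show the seat open (bore visible, bars at the three gaps) and the cap flat, near the middle of the tray. Seat is at (0.642, 0.0486), lamp yaw -27.3°. Next I go to the green filter.

```bash
python3 -m jog '[{"grip":85,"dx":-0.97,"dy":-0.04,"dz":0,"rx":0,"ry":0,"rz":0},{"grip":85,"dx":-0.97,"dy":-0.04,"dz":0,"rx":0,"ry":0,"rz":0},{"grip":85,"dx":-0.97,"dy":-0.04,"dz":0,"rx":0,"ry":0,"rz":0},{"grip":85,"dx":-0.97,"dy":-0.04,"dz":0,"rx":0,"ry":0,"rz":0}]' >/dev/null
python3 -m jog '[{"grip":85,"dx":-0.97,"dy":-0.04,"dz":0,"rx":0,"ry":0,"rz":0},{"grip":85,"dx":-0.97,"dy":-0.04,"dz":0,"rx":0,"ry":0,"rz":0},{"grip":85,"dx":-0.97,"dy":-0.04,"dz":0,"rx":0,"ry":0,"rz":0},{"grip":85,"dx":-0.97,"dy":-0.04,"dz":0,"rx":0,"ry":0,"rz":0}]' >/dev/null
python3 -m jog '[{"grip":85,"dx":-0.97,"dy":-0.04,"dz":0.4,"rx":0,"ry":0,"rz":-0.1663},{"grip":85,"dx":-0.97,"dy":-0.04,"dz":0.4,"rx":0,"ry":0,"rz":-0.1663},{"grip":85,"dx":-0.97,"dy":-0.04,"dz":0.4,"rx":0,"ry":0,"rz":-0.1663},{"grip":85,"dx":-0.97,"dy":-0.04,"dz":0.4,"rx":0,"ry":0,"rz":-0.1663},{"grip":85,"dx":-0.97,"dy":-0.04,"dz":0.4,"rx":0,"ry":0,"rz":-0.1663},{"grip":85,"dx":-0.97,"dy":-0.04,"dz":0.4,"rx":0,"ry":0,"rz":-0.1663},{"grip":85,"dx":-0.97,"dy":-0.04,"dz":0.4,"rx":0,"ry":0,"rz":-0.1663},{"grip":85,"dx":-0.97,"dy":-0.04,"dz":0.4,"rx":0,"ry":0,"rz":-0.1663},{"grip":85,"dx":-0.97,"dy":-0.04,"dz":0.4,"rx":0,"ry":0,"rz":-0.1663},{"grip":85,"dx":-0.97,"dy":-0.04,"dz":0.4,"rx":0,"ry":0,"rz":-0.1663}]'
python3 - <<'E'
from h import *
im,v,c,s=snap('wrist','w4')
H,S,V=[v[...,i].astype(int) for i in range(3)]
gp=proj(c,[[.403,-.325,.05]])[0];print(gp)
g=(H>45)&(H<90)&(S>90);m=np.zeros(H.shape,np.uint8);cv2.circle(m,tuple(int(x) for x in gp),90,1,-1);m=m>0
gb=blobs(g&m,200);b=np.concatenate(gb)
h=cv2.convexHull(b.astype(np.int32))[:,0]
print('green hull r',rect(c,h,.03))
bar=(V<45)&m
for k in blobs(bar,60): print('bar top',k.mean(0),rect(c,k,.07))
go((.403,-.325,.21),120)
E
```

```text
clock: 9.3
eef_pos: [0.4055, -0.3245, 0.3395]
eef_rot: [[-0.496, 0.869, 0.0], [0.869, 0.496, -0.0], [-0.0, 0.0, -1.0]]
ft_force: [0.9, -0.4, 0.2]
gripper_width: 0.0849
grasp_force: 0.0
[249.73436178 185.2965463 ]
green hull r (array([ 408.5, -326.7]), array([80.1, 75.1]), 29.6)
bar top [249.73595506 192.04494382] (array([ 403.5, -326.3]), array([13. , 69.3]), 30.1)
bar top [249.75221239 149.84070796] (array([ 386.2, -295.1]), array([45.5, 11.1]), 30.8)
yaw 120 shift [ 0.006 -0.015  0.864] turn [ 0.      0.     -0.0007] deg [ 0.   0.  -0.3]
yaw 300 shift [ 0.006 -0.015  0.864] turn [ 1.000e-04 -0.000e+00  4.993e-01] deg [  0.   -0.  179.7]
tcp [ 0.4054 -0.3245  0.3396] q7 [ 56.8  21.7 -26.3 112.   12.6  49.   53.5] F [-1.  -0.5 -0.7] t 9.35
```

View pics/w4.png

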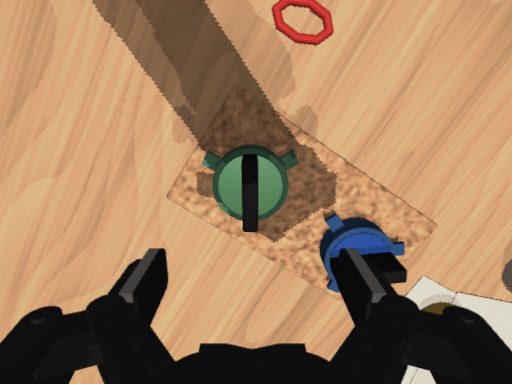

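The wrist view shows the green filter (disc centre around (250,184), bar vertical in the image) with lugs at (213,160) and (288,160). The blue one is well away, lower right. I refine the body centre with the light top disc.

Run:
```python
from h import *
im=cv2.imread('pics/w4.png');v=cv2.cvtColor(im,cv2.COLOR_BGR2HSV);H,S,V=[v[...,i].astype(int) for i in range(3)]
s=manip.read_state();c=cam('wrist',s)
for t in(90,100,110):
    g=(H>45)&(H<90)&(S>60)&(V>t);g[:, :205]=0;g[:,295:]=0;g[:140]=0;g[225:]=0
    h=cv2.convexHull(np.concatenate(blobs(g,30)).astype(np.int32))[:,0]
    p=cast(c,h,.034)[:,:2].astype(np.float32)*1000;print(t,cv2.minEnclosingCircle(p),rect(c,h,.034))
```

```text
90 ((404.9070739746094, -332.5457763671875), 33.75941848754883) (array([ 405.9, -329.9]), array([61.9, 59.4]), 27.8)
100 ((404.8115539550781, -332.5503234863281), 33.71943664550781) (array([ 405.5, -329.9]), array([62.4, 58.4]), 29.8)
110 ((405.03045654296875, -332.6867980957031), 33.701969146728516) (array([ 405.5, -329.9]), array([62.4, 58.4]), 29.8)
```

```bash
python3 -m jog '[{"grip":85,"dx":-0.027,"dy":-0.017,"dz":0.3,"rx":0,"ry":0,"rz":0},{"grip":85,"dx":-0.027,"dy":-0.017,"dz":0.6,"rx":0,"ry":0,"rz":0},{"grip":85,"dx":-0.027,"dy":-0.017,"dz":0.85,"rx":0,"ry":0,"rz":0},{"grip":85,"dx":-0.027,"dy":-0.017,"dz":0.85,"rx":0,"ry":0,"rz":0},{"grip":85,"dx":-0.027,"dy":-0.017,"dz":0.85,"rx":0,"ry":0,"rz":0}]'
python3 -m jog '[{"grip":30,"dx":0,"dy":0,"dz":0,"rx":0,"ry":0,"rz":0},{"grip":30,"dx":0,"dy":0,"dz":0,"rx":0,"ry":0,"rz":0},{"grip":30,"dx":0,"dy":0,"dz":0,"rx":0,"ry":0,"rz":0},{"grip":8,"dx":0,"dy":0,"dz":0,"rx":0,"ry":0,"rz":0},{"grip":8,"dx":0,"dy":0,"dz":0,"rx":0,"ry":0,"rz":0},{"grip":8,"dx":0,"dy":0,"dz":0,"rx":0,"ry":0,"rz":0},{"grip":8,"dx":0,"dy":0,"dz":0,"rx":0,"ry":0,"rz":0}]' 60
python3 -m jog '[{"grip":8,"dx":0,"dy":0,"dz":-0.1,"rx":0,"ry":0,"rz":0},{"grip":8,"dx":0,"dy":0,"dz":-0.4,"rx":0,"ry":0,"rz":0},{"grip":8,"dx":0,"dy":0,"dz":-0.7,"rx":0,"ry":0,"rz":0},{"grip":8,"dx":0,"dy":0,"dz":-1,"rx":0,"ry":0,"rz":0},{"grip":8,"dx":0,"dy":0,"dz":-1,"rx":0,"ry":0,"rz":0}]'
python3 - <<'E'
from h import *
im,v,c,s=snap('wrist','w5')
go((.642,.0486,.35),65)
E
```

```text
clock: 9.85
eef_pos: [0.4053, -0.3295, 0.2122]
eef_rot: [[-0.497, 0.868, -0.0], [0.868, 0.497, 0.001], [0.001, -0.0, -1.0]]
ft_force: [0.8, -0.3, 0.4]
gripper_width: 0.0849
grasp_force: 0.0
clock: 10.55
eef_pos: [0.4051, -0.33, 0.2127]
eef_rot: [[-0.497, 0.868, 0.001], [0.868, 0.497, -0.001], [-0.001, 0.0, -1.0]]
ft_force: [-1.0, -0.2, 5.5]
gripper_width: 0.0129
grasp_force: 59.8
clock: 11.05
eef_pos: [0.4065, -0.3302, 0.3685]
eef_rot: [[-0.497, 0.868, 0.009], [0.868, 0.497, -0.008], [-0.011, 0.004, -1.0]]
ft_force: [0.0, 0.1, -2.2]
gripper_width: 0.0129
grasp_force: 59.2
yaw 65 shift [1.406 2.623 0.098] turn [0.0007 0.0008 0.1522] deg [ 0.3  0.3 54.8]
yaw 245 shift [1.406 2.623 0.098] turn [-0.0009  0.0008 -0.3478] deg [  -0.3    0.3 -125.2]
tcp [ 0.4054 -0.3299  0.3653] q7 [ 58.3  20.  -27.5 110.4  11.7  51.9  54.8] F [ 0.2  1.4 -3.2] t 11.1
```

View pics/w5.png

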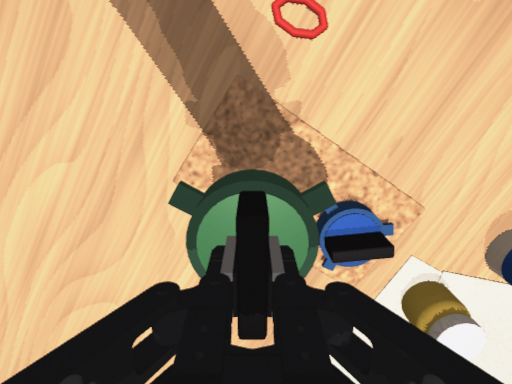

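The filter is held straight: bar at u≈252, disc edges u≈187/319, far edge v≈170, far bar end v≈190. I work out its offset in the tool frame.

Run:
```python
from h import *
m=manip.camera_model('wrist');T=m['hand_eye'];K=cam('top')[0]*0;K=np.array([[m['fx'],0,m['cx']],[0,m['fy'],m['cy']],[0,0,1]])
c=(K,T[:3,:3],T[:3,3])
im=cv2.imread('pics/w5.png');v=cv2.cvtColor(im,cv2.COLOR_BGR2HSV);H,S,V=[v[...,i].astype(int) for i in range(3)]
g=(H>45)&(H<95)&(S>70)
col=np.where(g[140:200,225:280].any(1))[0];print('top row',140+col[:1],'row235 u',np.where(g[235])[0][[0,-1]])
r=np.where(V[150:215,252]<35)[0];print('bar rows',150+r[:2])
tr=140+col[0]
print('far edge x+37 ->axis x', cast(c,[[252,tr]],.1785)*1e3+[37,0,0])
print('bar end', cast(c,[[252,150+r[0]]],.1425)*1e3+[32,0,0])
u=np.where(g[235])[0];print('sides',cast(c,[[u[0],235],[u[-1],235]],.1785)*1e3)
print('lug tips',cast(c,[[177,182],[325,182]],.1885)*1e3)
```

```text
top row [170] row235 u [187 318]
bar rows [191 192]
far edge x+37 ->axis x [[ 79.30975723  -0.45235828 178.5       ]]
bar end [[ 74.66249127  -0.46193591 142.5       ]]
sides [[  5.7542589  -35.94957297 178.5       ]
 [  5.85560699  35.71086521 178.5       ]]
lug tips [[ 33.01375084 -41.71303143 188.5       ]
 [ 33.13445483  39.74810126 188.5       ]]
```

Taking the lower visible edges (the camera sees the sides), body and bar agree: filter axis is at tool x ≈ -1.0 mm, y ≈ 0, and its origin lies 206.5 mm below the TCP. I carry it over the seat.

```bash
python3 -m jog '[{"grip":8,"dx":0.12,"dy":0.22,"dz":0,"rx":0,"ry":0,"rz":0},{"grip":8,"dx":0.469,"dy":0.874,"dz":0,"rx":0,"ry":0,"rz":0},{"grip":8,"dx":0.469,"dy":0.874,"dz":0,"rx":0,"ry":0,"rz":0},{"grip":8,"dx":0.469,"dy":0.874,"dz":0,"rx":0,"ry":0,"rz":0},{"grip":8,"dx":0.469,"dy":0.874,"dz":0,"rx":0,"ry":0,"rz":0}]' >/dev/null
python3 -m jog '[{"grip":8,"dx":0.469,"dy":0.874,"dz":0,"rx":0,"ry":0,"rz":0},{"grip":8,"dx":0.469,"dy":0.874,"dz":0,"rx":0,"ry":0,"rz":0},{"grip":8,"dx":0.469,"dy":0.874,"dz":0,"rx":0,"ry":0,"rz":0},{"grip":8,"dx":0.469,"dy":0.874,"dz":0,"rx":0,"ry":0,"rz":0}]' >/dev/null
python3 -m jog '[{"grip":8,"dx":0.469,"dy":0.874,"dz":0,"rx":0,"ry":0,"rz":0.15},{"grip":8,"dx":0.469,"dy":0.874,"dz":0,"rx":0,"ry":0,"rz":0.15},{"grip":8,"dx":0.469,"dy":0.874,"dz":0,"rx":0,"ry":0,"rz":0.15},{"grip":8,"dx":0.469,"dy":0.874,"dz":0,"rx":0,"ry":0,"rz":0.15},{"grip":8,"dx":0.469,"dy":0.874,"dz":0,"rx":0,"ry":0,"rz":0.15},{"grip":8,"dx":0.469,"dy":0.874,"dz":0,"rx":0,"ry":0,"rz":0.15},{"grip":8,"dx":0.469,"dy":0.874,"dz":0,"rx":0,"ry":0,"rz":0.15},{"grip":8,"dx":0.469,"dy":0.874,"dz":0,"rx":0,"ry":0,"rz":0.15},{"grip":8,"dx":0.469,"dy":0.874,"dz":0,"rx":0,"ry":0,"rz":0.15}]'
python3 - <<'E'
from h import *
go((.6424,.0495,.2995),65.7)
E
```

```text
clock: 12.9
eef_pos: [0.641, 0.0473, 0.361]
eef_rot: [[0.41, 0.912, -0.002], [0.912, -0.41, -0.001], [-0.002, -0.001, -1.0]]
ft_force: [0.3, 0.4, -2.2]
gripper_width: 0.0134
grasp_force: 60.2
yaw 65.7 shift [0.018 0.003 0.41 ] turn [-0.0002  0.0003  0.0002] deg [-0.1  0.1  0.1]
yaw 245.7 shift [0.018 0.003 0.41 ] turn [-4.000e-04 -3.000e-04 -4.998e-01] deg [-1.000e-01 -1.000e-01 -1.799e+02]
tcp [0.641  0.0473 0.361 ] q7 [  6.8  30.4 -19.3  94.1  11.5  57.6 -40.5] F [ 0.3  0.4 -2.2] t 12.9
```

```bash
python3 -m jog '[{"grip":8,"dx":0.018,"dy":0.003,"dz":0.15,"rx":0,"ry":0,"rz":0},{"grip":8,"dx":0.018,"dy":0.003,"dz":0.3,"rx":0,"ry":0,"rz":0},{"grip":8,"dx":0.018,"dy":0.003,"dz":0.41,"rx":0,"ry":0,"rz":0},{"grip":8,"dx":0.018,"dy":0.003,"dz":0.41,"rx":0,"ry":0,"rz":0},{"grip":8,"dx":0.018,"dy":0.003,"dz":0.41,"rx":0,"ry":0,"rz":0}]'
python3 - <<'E'
from h import *
go((.6424,.0495,.2915),65.7)
im,v,c,s=snap('wrist','w6')
H,S,V=[v[...,i].astype(int) for i in range(3)]
yl=(H>18)&(H<35)&(S>110)&(V>90)
for b in blobs(yl,15): print(b.mean(0),rect(c,b,.095))
E
```

```text
clock: 13.4
eef_pos: [0.6429, 0.0509, 0.3004]
eef_rot: [[0.41, 0.912, -0.0], [0.912, -0.41, 0.0], [-0.0, -0.0, -1.0]]
ft_force: [-0.0, 0.2, -1.7]
gripper_width: 0.0133
grasp_force: 60.1
yaw 65.7 shift [-0.01   0.001  0.059] turn [-0.0001  0.      0.0003] deg [-0.   0.   0.1]
yaw 245.7 shift [-0.01   0.001  0.059] turn [-0.000e+00 -1.000e-04 -4.997e-01] deg [  -0.    -0.  -179.9]
tcp [0.6429 0.0509 0.3004] q7 [  5.7  34.5 -18.4  96.2  13.2  51.5 -42.1] F [-0.   0.2 -1.7] t 13.4
[204.53571429 144.23809524] (array([639.3, 108.7]), array([21.9,  8. ]), 4.1)
[344.03658537 232.45121951] (array([695.6,  21.2]), array([22. ,  7.6]), 62.8)
[ 11.37288136 210.88135593] (array([509.5, 120.9]), array([ 5.5, 17. ]), 73.3)
```

View pics/w6.png

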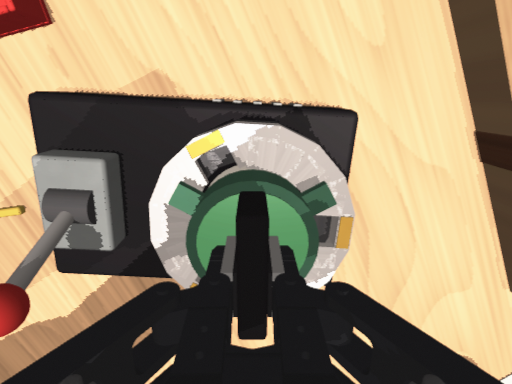

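The view shows the filter just above the seat, level, with its lugs at (186,197) and (320,195), each about 33° anticlockwise of the gap bars at (205,144) and (344,232). The bar positions repeat to 0.2 mm, so I lower gently.

```bash
python3 -m jog '[{"grip":8,"dx":-0.01,"dy":0,"dz":0.02,"rx":0,"ry":0,"rz":0},{"grip":8,"dx":-0.01,"dy":0,"dz":0.035,"rx":0,"ry":0,"rz":0},{"grip":8,"dx":-0.01,"dy":0,"dz":0.05,"rx":0,"ry":0,"rz":0},{"grip":8,"dx":-0.01,"dy":0,"dz":0.056,"rx":0,"ry":0,"rz":0},{"grip":8,"dx":-0.01,"dy":0,"dz":0.056,"rx":0,"ry":0,"rz":0}]'
python3 -m jog '[{"grip":8,"dx":0,"dy":0,"dz":0.007,"rx":0,"ry":0,"rz":0},{"grip":8,"dx":0,"dy":0,"dz":0.01,"rx":0,"ry":0,"rz":0},{"grip":8,"dx":0,"dy":0,"dz":0.01,"rx":0,"ry":0,"rz":0}]'
```

```text
clock: 13.95
eef_pos: [0.6421, 0.0498, 0.2919]
eef_rot: [[0.41, 0.912, -0.0], [0.912, -0.41, -0.0], [-0.0, -0.0, -1.0]]
ft_force: [-0.1, 0.3, -2.0]
gripper_width: 0.0126
grasp_force: 60.4
clock: 14.25
eef_pos: [0.6421, 0.0499, 0.2917]
eef_rot: [[0.41, 0.912, 0.0], [0.912, -0.41, -0.0], [-0.0, 0.0, -1.0]]
ft_force: [-2.9, -0.3, 5.1]
gripper_width: 0.0131
grasp_force: 61.3
```

Contact: the vertical force went from -2 to +5 N at the expected height. I hold, then turn clockwise under light pressure.

```bash
python3 -m jog '[{"grip":8,"dx":0,"dy":0,"dz":0,"rx":0,"ry":0,"rz":0},{"grip":8,"dx":0,"dy":0,"dz":0,"rx":0,"ry":0,"rz":0},{"grip":8,"dx":0,"dy":0.001,"dz":0,"rx":0,"ry":0,"rz":0.015},{"grip":8,"dx":0,"dy":0.001,"dz":0,"rx":0,"ry":0,"rz":0.03},{"grip":8,"dx":0,"dy":0.002,"dz":0,"rx":0,"ry":0,"rz":0.045},{"grip":8,"dx":0,"dy":0.003,"dz":0,"rx":0,"ry":0,"rz":0.06},{"grip":8,"dx":0,"dy":0.003,"dz":0,"rx":0,"ry":0,"rz":0.07},{"grip":8,"dx":0,"dy":0.003,"dz":0,"rx":0,"ry":0,"rz":0.07}]'
python3 -m jog '[{"grip":8,"dx":0,"dy":0,"dz":0,"rx":0,"ry":0,"rz":0.006},{"grip":8,"dx":0,"dy":0,"dz":0.003,"rx":0,"ry":0,"rz":0.012},{"grip":8,"dx":0,"dy":0.001,"dz":0.006,"rx":0,"ry":0,"rz":0.017},{"grip":8,"dx":0,"dy":0.001,"dz":0.01,"rx":0,"ry":0,"rz":0.021},{"grip":8,"dx":0,"dy":0.001,"dz":0.012,"rx":0,"ry":0,"rz":0.021}]'
```

```text
clock: 15.05
eef_pos: [0.6425, 0.0503, 0.2917]
eef_rot: [[0.759, 0.651, 0.001], [0.651, -0.759, 0.0], [0.001, 0.0, -1.0]]
ft_force: [-3.3, 0.0, 5.0]
gripper_width: 0.0132
grasp_force: 61.5
clock: 15.55
eef_pos: [0.6426, 0.0492, 0.2882]
eef_rot: [[0.838, 0.545, -0.0], [0.545, -0.838, -0.0], [-0.0, 0.0, -1.0]]
ft_force: [0.3, -0.3, -3.3]
gripper_width: 0.0133
grasp_force: 60.3
```

It is dropping: z is down 3.5 mm with no contact force. I lower to the channel floor.

```bash
python3 -m jog '[{"grip":8,"dx":0,"dy":0,"dz":0.02,"rx":0,"ry":0,"rz":0},{"grip":8,"dx":0,"dy":0,"dz":0.04,"rx":0,"ry":0,"rz":0},{"grip":8,"dx":0,"dy":0,"dz":0.06,"rx":0,"ry":0,"rz":0},{"grip":8,"dx":0,"dy":0,"dz":0.072,"rx":0,"ry":0,"rz":0},{"grip":8,"dx":0,"dy":0,"dz":0.078,"rx":0,"ry":0,"rz":0},{"grip":8,"dx":0,"dy":0,"dz":0.08,"rx":0,"ry":0,"rz":0}]'
```

```text
clock: 16.15
eef_pos: [0.6427, 0.0495, 0.2768]
eef_rot: [[0.838, 0.545, -0.0], [0.545, -0.838, -0.0], [-0.0, 0.0, -1.0]]
ft_force: [-1.7, 0.5, -1.2]
gripper_width: 0.013
grasp_force: 60.5
```

```bash
python3 -m jog '[{"grip":8,"dx":0,"dy":0,"dz":0.001,"rx":0,"ry":0,"rz":0.012},{"grip":8,"dx":0,"dy":0.001,"dz":0.001,"rx":0,"ry":0,"rz":0.024},{"grip":8,"dx":0,"dy":0.001,"dz":0.001,"rx":0,"ry":0,"rz":0.036},{"grip":8,"dx":0,"dy":0.002,"dz":0.001,"rx":0,"ry":0,"rz":0.048},{"grip":8,"dx":0,"dy":0.002,"dz":0.001,"rx":0,"ry":0,"rz":0.06},{"grip":8,"dx":0,"dy":0.003,"dz":0.001,"rx":0,"ry":0,"rz":0.07},{"grip":8,"dx":-0.001,"dy":0.003,"dz":0.001,"rx":0,"ry":0,"rz":0.078},{"grip":8,"dx":-0.001,"dy":0.003,"dz":0.001,"rx":0,"ry":0,"rz":0.082},{"grip":8,"dx":-0.001,"dy":0.003,"dz":0.001,"rx":0,"ry":0,"rz":0.082}]'
python3 -c "
from h import *
s=manip.read_state();print(s['wrist_torque'],np.degrees(np.arctan2(s['eef_rot'][1,0],s['eef_rot'][0,0])))"
```

```text
clock: 17.05
eef_pos: [0.6423, 0.0502, 0.2768]
eef_rot: [[0.998, 0.063, -0.001], [0.063, -0.998, 0.001], [-0.001, -0.001, -1.0]]
ft_force: [-4.1, 2.3, 3.0]
gripper_width: 0.013
grasp_force: 60.9
[0.58185587 0.94711476 0.14134689] 3.6154798199472213
```

```bash
python3 -m jog '[{"grip":8,"dx":0,"dy":0,"dz":0,"rx":0,"ry":0,"rz":0.003},{"grip":8,"dx":0,"dy":0,"dz":0,"rx":0,"ry":0,"rz":0.006},{"grip":8,"dx":0,"dy":0,"dz":0,"rx":0,"ry":0,"rz":0.008},{"grip":8,"dx":0,"dy":0,"dz":0,"rx":0,"ry":0,"rz":0.008}]'
python3 -c "
from h import *
s=manip.read_state();print(s['wrist_torque'],np.degrees(np.arctan2(s['eef_rot'][1,0],s['eef_rot'][0,0])))"
```

```text
clock: 17.45
eef_pos: [0.642, 0.0507, 0.2768]
eef_rot: [[1.0, 0.018, -0.002], [0.018, -1.0, 0.0], [-0.002, -0.0, -1.0]]
ft_force: [-5.4, 3.2, 4.6]
gripper_width: 0.0132
grasp_force: 68.3
[0.67072496 1.21321549 1.53031994] 1.0328541833106233
```

At the stop: torque went up to 1.5 N m and the yaw matches the expected 2.7° to within 2°. I relax, release and lift, then look.

```bash
python3 -m jog '[{"grip":8,"dx":0,"dy":0,"dz":-0.004,"rx":0,"ry":0,"rz":-0.004},{"grip":8,"dx":0,"dy":0,"dz":-0.004,"rx":0,"ry":0,"rz":-0.004},{"grip":85,"dx":0,"dy":0,"dz":-0.004,"rx":0,"ry":0,"rz":-0.004},{"grip":85,"dx":0,"dy":0,"dz":-0.004,"rx":0,"ry":0,"rz":-0.004},{"grip":85,"dx":0,"dy":0,"dz":-0.004,"rx":0,"ry":0,"rz":-0.004},{"grip":85,"dx":0,"dy":0,"dz":-0.004,"rx":0,"ry":0,"rz":-0.004},{"grip":85,"dx":0,"dy":0,"dz":-0.004,"rx":0,"ry":0,"rz":-0.004},{"grip":85,"dx":0,"dy":0,"dz":-0.004,"rx":0,"ry":0,"rz":-0.004}]'
python3 -m jog '[{"grip":85,"dx":0,"dy":0,"dz":-0.15,"rx":0,"ry":0,"rz":0},{"grip":85,"dx":0,"dy":0,"dz":-0.5,"rx":0,"ry":0,"rz":0},{"grip":85,"dx":0,"dy":0,"dz":-0.9,"rx":0,"ry":0,"rz":0},{"grip":85,"dx":0,"dy":0,"dz":-0.9,"rx":0,"ry":0,"rz":0},{"grip":85,"dx":0,"dy":0,"dz":-0.9,"rx":0,"ry":0,"rz":0}]' >/dev/null
python3 - <<'E'
from h import *
im,v,c,s=snap('wrist','w7')
H,S,V=[v[...,i].astype(int) for i in range(3)]
red=((H<8)|(H>172))&(S>150)&(V>70)
for b in blobs(red,60): print('red',b.mean(0),cast(c,b.mean(0),.147).round(4))
go((.4965,.0393,.38),62.7)
print(proj(c,[[.642+.047*np.cos(a),.0486+.047*np.sin(a),.08] for a in np.radians([-57.3,62.7,182.7])]).round())
E
```

```text
clock: 18.25
eef_pos: [0.6429, 0.0489, 0.2772]
eef_rot: [[0.999, 0.036, 0.0], [0.036, -0.999, -0.0], [0.0, 0.0, -1.0]]
ft_force: [0.5, 0.6, 0.2]
gripper_width: 0.0852
grasp_force: 0.0
red [ 49.41077441 261.00673401] [[0.5756 0.2286 0.147 ]]
red [212.47368421 318.10526316] [[0.5184 0.0812 0.147 ]]
yaw 62.7 shift [-0.976  0.029  0.216] turn [ 1.000e-04 -2.000e-04 -1.684e-01] deg [  0.   -0.1 -60.6]
yaw 242.7 shift [-0.976  0.029  0.216] turn [-2.000e-04 -1.000e-04  3.316e-01] deg [-1.000e-01 -0.000e+00  1.194e+02]
tcp [0.6426 0.049  0.4126] q7 [ -5.3  25.9  -2.8  92.1   1.4  61.9 -96.4] F [-0.4 -0.3 -0.8] t 18.8
[[290. 156.]
 [211. 157.]
 [251. 219.]]
```

View pics/w7.png

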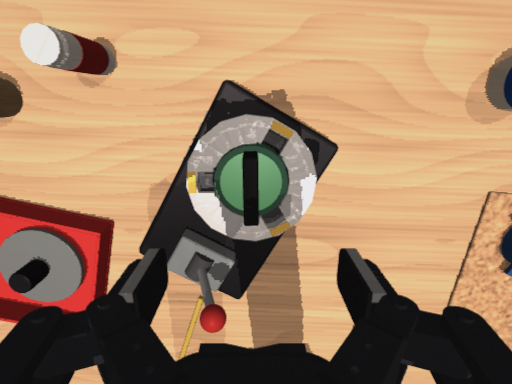

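The filter sits low in the seat at (251,180) with its lugs hidden under the lip. The ball at (212,318) triangulates to (0.518, 0.081), close to where the drawing puts it. I move behind the lever with closed fingers.

```bash
python3 -m jog '[{"grip":0,"dx":-0.976,"dy":0.029,"dz":0,"rx":0,"ry":0,"rz":-0.168},{"grip":0,"dx":-0.976,"dy":0.029,"dz":0,"rx":0,"ry":0,"rz":-0.168},{"grip":0,"dx":-0.976,"dy":0.029,"dz":0,"rx":0,"ry":0,"rz":-0.168},{"grip":0,"dx":-0.976,"dy":0.029,"dz":0,"rx":0,"ry":0,"rz":-0.168},{"grip":0,"dx":-0.976,"dy":0.029,"dz":0,"rx":0,"ry":0,"rz":-0.168},{"grip":0,"dx":-0.976,"dy":0.029,"dz":0,"rx":0,"ry":0,"rz":-0.168},{"grip":0,"dx":-0.976,"dy":0.029,"dz":0,"rx":0,"ry":0,"rz":-0.168},{"grip":0,"dx":-0.976,"dy":0.029,"dz":0,"rx":0,"ry":0,"rz":-0.168},{"grip":0,"dx":-0.976,"dy":0.029,"dz":0,"rx":0,"ry":0,"rz":-0.168}]' >/dev/null
python3 -m jog '[{"grip":0,"dx":0,"dy":0,"dz":0.3,"rx":0,"ry":0,"rz":0},{"grip":0,"dx":0,"dy":0,"dz":0.6,"rx":0,"ry":0,"rz":0},{"grip":0,"dx":0,"dy":0,"dz":0.72,"rx":0,"ry":0,"rz":0},{"grip":0,"dx":0,"dy":0,"dz":0.72,"rx":0,"ry":0,"rz":0},{"grip":0,"dx":0,"dy":0,"dz":0.72,"rx":0,"ry":0,"rz":0}]'
python3 - <<'E'
from h import *
go((.5309+.014*.4587,.1059+.014*.8886,.304),62.7)
E
```

```text
clock: 20.2
eef_pos: [0.4968, 0.0395, 0.3042]
eef_rot: [[0.462, 0.887, -0.001], [0.887, -0.462, 0.0], [-0.0, -0.001, -1.0]]
ft_force: [0.3, 1.1, -0.1]
gripper_width: 0.0002
grasp_force: 0.0
yaw 62.7 shift [ 0.591 -0.003  0.001] turn [-0.0001  0.     -0.0006] deg [-0.   0.  -0.2]
yaw 242.7 shift [ 0.591 -0.003  0.001] turn [1.000e-04 1.000e-04 4.994e-01] deg [  0.    0.  179.8]
tcp [0.4968 0.0395 0.3042] q7 [  2.2  21.1 -12.6 116.9   6.6  42.7 -42. ] F [ 0.3  1.1 -0.1] t 20.2
```

```bash
python3 -m jog '[{"grip":0,"dx":0.08,"dy":-0.003,"dz":0,"rx":0,"ry":0,"rz":0},{"grip":0,"dx":0.16,"dy":-0.003,"dz":0,"rx":0,"ry":0,"rz":0},{"grip":0,"dx":0.23,"dy":-0.003,"dz":0,"rx":0,"ry":0,"rz":0},{"grip":0,"dx":0.3,"dy":-0.003,"dz":0,"rx":0,"ry":0,"rz":0},{"grip":0,"dx":0.37,"dy":-0.003,"dz":0,"rx":0,"ry":0,"rz":0},{"grip":0,"dx":0.44,"dy":-0.003,"dz":0,"rx":0,"ry":0,"rz":0},{"grip":0,"dx":0.5,"dy":-0.003,"dz":0,"rx":0,"ry":0,"rz":0},{"grip":0,"dx":0.55,"dy":-0.003,"dz":0,"rx":0,"ry":0,"rz":0},{"grip":0,"dx":0.57,"dy":-0.003,"dz":0,"rx":0,"ry":0,"rz":0},{"grip":0,"dx":0.57,"dy":-0.003,"dz":0,"rx":0,"ry":0,"rz":0}]'
python3 -m jog '[{"grip":0,"dx":0.01,"dy":0,"dz":0,"rx":0,"ry":0,"rz":0},{"grip":0,"dx":0.02,"dy":0,"dz":0,"rx":0,"ry":0,"rz":0},{"grip":0,"dx":0.02,"dy":0,"dz":0,"rx":0,"ry":0,"rz":0}]'
```

```text
clock: 21.2
eef_pos: [0.5357, 0.116, 0.304]
eef_rot: [[0.46, 0.888, -0.0], [0.888, -0.46, 0.0], [0.0, -0.0, -1.0]]
ft_force: [-0.7, -0.3, -0.6]
gripper_width: -0.0
grasp_force: 0.0
clock: 21.5
eef_pos: [0.537, 0.1179, 0.3041]
eef_rot: [[0.461, 0.887, -0.0], [0.887, -0.461, -0.0], [-0.0, -0.0, -1.0]]
ft_force: [-1.2, -0.6, -0.5]
gripper_width: -0.0003
grasp_force: 0.3
```

```bash
python3 -m jog '[{"grip":0,"dx":-0.2,"dy":0,"dz":0,"rx":0,"ry":0,"rz":0},{"grip":0,"dx":-0.5,"dy":0,"dz":0,"rx":0,"ry":0,"rz":0},{"grip":0,"dx":-0.8,"dy":0,"dz":-0.5,"rx":0,"ry":0,"rz":0},{"grip":0,"dx":-1,"dy":0,"dz":-0.7,"rx":0,"ry":0,"rz":0},{"grip":0,"dx":-1,"dy":0,"dz":-0.7,"rx":0,"ry":0,"rz":0},{"grip":0,"dx":-1,"dy":0,"dz":-0.7,"rx":0,"ry":0,"rz":0}]'
python3 - <<'E'
from h import *
im,v,c,s=snap('wrist','w8')
H,S,V=[v[...,i].astype(int) for i in range(3)]
red=((H<8)|(H>172))&(S>150)&(V>70)
L=np.array([[.8886,-.4587],[.4587,.8886]])
for b in blobs(red,60):
    p=cast(c,b.mean(0),.142)[0];q=L@(p[:2]-[.642,.0486]);print('red',b.mean(0).round(),len(b),'lamp xy',q.round(4),'angle',0.5+np.arcsin(np.clip(q[1]/.08,-1,1)))
E
```

```text
clock: 22.1
eef_pos: [0.4679, -0.0174, 0.4128]
eef_rot: [[0.465, 0.885, 0.007], [0.885, -0.465, -0.001], [0.002, 0.007, -1.0]]
ft_force: [-1.1, -0.9, -0.5]
gripper_width: 0.0002
grasp_force: 0.0
red [216. 266.] 61 lamp xy [-0.1548 -0.2088] angle -1.0707963267948966
```

View pics/w8.png

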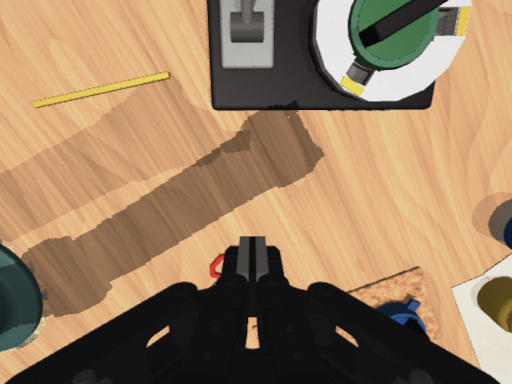

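The wrist camera only catches the box at (245,35) with the ball out of frame, so I measure the ball in the fixed cameras (two-view triangulation).

Run:
```python
from h import *
L=np.array([[.8886,-.4587],[.4587,.8886]]);P=[];U=[]
for n in('top','scene'):
    im,v,c,s=snap(n,n+'9');H,S,V=[v[...,i].astype(int) for i in range(3)]
    red=((H<8)|(H>172))&(S>140)&(V>70)
    a=proj(c,[[.54,.12,.145]])[0];m=np.zeros(H.shape,np.uint8);cv2.circle(m,tuple(int(x) for x in a),32,1,-1)
    if n=='top': top=im
    bs=[b for b in blobs(red&(m>0),4) if cv2.contourArea(b.reshape(-1,1,2))<250];
    for b in bs: print(n,a.round(),b.mean(0).round(1),len(b))
    b=min(bs,key=lambda b:np.linalg.norm(b.mean(0)-a));K,r,o=c;P.append(K@np.c_[r.T,-r.T@o]);U.append(b.mean(0))
X=cv2.triangulatePoints(P[0],P[1],*[np.array(u).reshape(2,1) for u in U])[:,0];X=X[:3]/X[3]
q=L@(X[:2]-[.642,.0486]);print(X.round(4),q.round(4),'theta',.5+np.arctan2(q[1],X[2]-.072))
cv2.imwrite('pics/end.png',cv2.resize(top[100:300,90:420,::-1],(792,480)))
```

```text
top [218. 194.] [211.4 190.4] 24
scene [290. 219.] [293.5 225. ] 22
[0.5466 0.1411 0.1434] [-0.1272  0.0385] theta 0.9941797251002646
```

View pics/end.png

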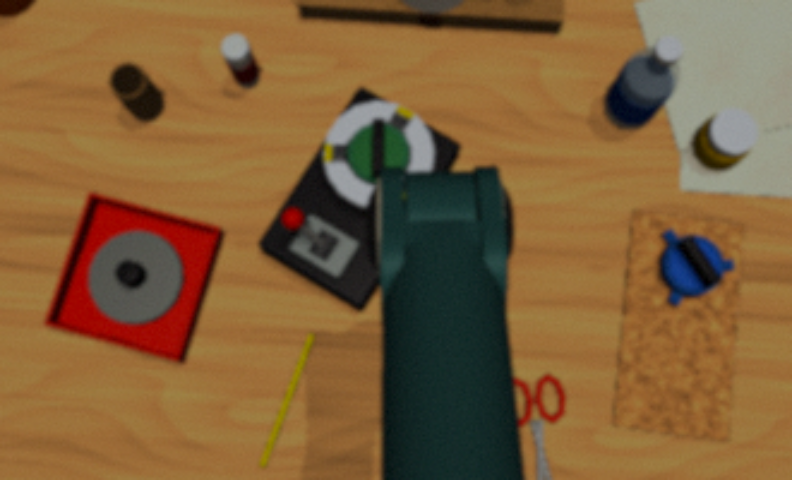

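The top view shows the cap flat in the tray at (135,277), the filter seated at (378,150) with its bar on the stop heading, the ball over at (292,218) (0.99 rad), and the bystanders in place.

```bash
python3 -c "
from station import manip
print(manip.sign_off())"
```

```text
the job is handed in; nothing more can be done
None
```

The job is handed in at about 22 s on the robot's clock: dust cap flat in the tray, green filter dropped in and turned to its stop, switch lever measured at about 0.99 rad, and the bystanders look unmoved; the hand-in returned no verdict.

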